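# Fetch the square template from its case and present it over the pad

### The arm

A 6-joint arm with a two-finger parallel gripper is mounted at the origin on the work surface. World frame = base frame: x ahead of the robot, y to its left, z up, the work surface at z = 0. Lengths are in m, angles in rad, forces in N, time in s.
With the tool pointing down it reaches from about 0.35 to 0.775 m from the base axis. Payload 7.3 kg.
Tool frame: the origin (TCP) lies midway between the tips of the shut fingers; the grasp point (between the pads) lies 19 mm behind it; z points along the fingers, x is the direction in which the jaws open and shut, and the axes are right-handed (so a half turn about z gives the same grasp; the last joint's range is limited). The gripper opens to 92 mm and grips with 3 to 60 N. Pads are 19 mm wide; open, the fingers measure 130 mm over their backs; the gripper's body (75 mm by 190 mm) begins 47 mm behind the grasp point.
Start: joints at [1.076, 0.342, 1.524, -0, 1.275, -0.146], TCP at [0.179, 0.493, 0.227] pointing down, gripper open.
Joint ranges: [-2.53, 2.53], [-0.77, 2.02], [0.04, 2.7], [-1, 4.14], [0.28, 2.66], [-3.11, 3.11]. Speed limits (rad/s): [2.57, 2.57, 3.14, 3.14, 3.14, 3.14].

### API

Orientations are given as a unit quaternion [x, y, z, w].
In Python, from bench import r gives the robot as it stands.
- The arm moves only by the shell command python3 -m jog 'ROWS' [OPENING] [FORCE]. ROWS is JSON, one flat list of numbers, 6 for each row, row after row: the shift along the tool's x, y, z in mm, then the turn, a rotation vector about the tool's x, y, z in degrees. In form: [x, y, z, ax, ay, az, x, y, z, ax, ay, az, ...]. A call has 1 to 10 rows; each row is the pose to reach, as a shift and turn from the pose measured when the call began, along the tool's axes at that moment; what a row does not reach only later rows make up. A row lasts 1/8 s, in which the tool goes at most 62.5 mm and 10.7 degrees, less where a joint would pass 70% of its speed; a pose out of reach is approached as far as the arm can. A call with a gripper value outside its range is refused whole. OPENING is the finger opening in mm, from 0 to 91.8, set as the call begins (- or left out, the last holds). The fingers move at their own pace and stop on an object; FORCE is the grip in N (left out, the last holds). Time passes only in rows, so rows that repeat a pose let the fingers close. It gives the time, the measured TCP pose, the force and the opening at its end, in the units of the state.
- r.read_state(): the state, without advancing time (a new reading comes with each control period).
- r.capture(name): name is "scene" or "top"; returns (picture, depth): 480x640x3 uint8, red, green, blue; 480x640 float32, m along the optical axis (not along the pixel's ray), 0 where there is no reading.
- r.get_calibration(name): a dict with "mtx" (3x3 intrinsics, pixels), "camera_from_world" (4x4, takes a point from world to camera coordinates). Camera axes: x right, y down, z forward; pixel columns grow to the right and rows downward; lengths in m; the calibration is good to about 2 mm. A picture is of the moment at which its call begins. get_calibration takes no time and is no camera call.
- r.hand_in(): hands the job in, once; it reports no verdict.
The state is a dict: "time": time; "joint_positions": joint angles; "joint_vel": joint speeds; "tau": joint torques, N m; "ee_pos": TCP position; "tcp_rot": TCP orientation; "wrist_force": force on the tool from outside, world axes, zero at the start; "moment": the same for the moment, N m; "opening": opening from 0.0 (shut) to 1.0 (fully open).
Only numpy, scipy, OpenCV 4.12 (cv2) and the standard library are available. Lean on these libraries where they do the work, as an engineer would, in place of code of your own. Each camera call takes 0.05 s, during which the arm holds its last target.

### The job

Lift the flap of the plywood template case right up so that it stays standing open, then draw the square template straight up out of its slot, leaving the arched template in its own slot. Hold the square template upright over the middle of the white pad, in line with the pad's long edges and with its lower edge about 10 cm above the pad, and finish while still holding it there, keeping still. Do not disturb the spool, the jar or the scissors.

Things in the scene. Friction and masses are not known exactly. Their poses are not given: they have to be found in the camera images.
- case: Plywood case fixed to the table, left or right of centre, 130 (x) x 220 (y) x 103 mm high, 5 mm walls and floor, open-topped under its flap. Origin: centre of underside, z up, front faces -x. Two wooden slot racks inside, tops 40 mm above the underside; slots along x, centred at x = -8, y = +38 and -38 mm, 9 mm wide, 76 long, down to the floor. A template stands in each (which one varies).
- flap (a joint): Angle of the case's plywood flap (137 x 224 x 6 mm), hinged along the case's far (+x) top edge: 0 shut flat, grows as the front edge rises, 1.57 upright, stop at 1.9. Starts at 0 to 0.12. Stiff hinge (about 0.2 N m friction): the flap stays at whatever angle it is left.
- flap_hinge (a point): Middle of the flap's hinge line, 65 mm along the case's +x and 107 mm above its underside. The line runs along the case's y.
- flap_bar (a point): Middle of the flap's handle: round steel bar 10 mm thick, parallel to the hinge, 80 mm free between two slanted legs, 28 mm ahead of and 30 mm above the flap's front edge. Shut, it lies 162 mm to the case's -x of the hinge and 30 mm above it; it swings round the hinge at 165 mm radius and may turn between the fingers. Its axes turn with the flap and equal the case's when shut.
- square_template: Square aluminium plate 70 x 70 mm, 6 mm thick, on edge, with a black bar grip on its top edge (40 mm along the plate, 12 mm thick, 22 mm high; 92 mm in all). About 0.1 kg. Origin: centre of lower edge; z up, x along its width (the case's x at the start, either way), y through its thickness. Stands loosely in its slot on the case's floor.
- square_grip (a point): Centre of the square template's bar grip, 81 mm above its lower edge; axes as the template's. Grip across its 12 mm thickness (template y).
- arch_template: The other template, to be left in its slot: aluminium, 70 mm wide, 6 mm thick, with a round-arched top 71 mm high and a round black knob grip (16 mm diameter, reaching 92 mm above the lower edge). Origin at the centre of its lower edge, z up, x along its width.
- pad: White pad fixed to the table, 180 mm (its x) x 130 mm (its y) x 12 mm thick, with five grey squares marked on it, one in the very middle. Origin at the centre of its underside, z up, x along its long edges. It stands on the side of the robot that the case does not.
- spool: Loose wooden thread spool, 38 mm diameter, 45 mm high, upright, nearer the robot than the case and pad. Origin at the centre of its underside. A bystander.
- jar: Loose glass jar with a steel cap, 56 mm diameter, 70 mm high, beyond the case and pad. Origin at the centre of its underside. A bystander.
- scissors: Loose scissors lying flat beyond the case and pad, about 170 mm long and 8 to 10 mm high, black finger rings. Origin near the pivot, at the underside. A bystander.
Mind the look-alikes: they are no part of the job. Of the things like the pad, leave any that is orange; of the rest the smaller one is meant.

How it is judged:
By the outcome, as a careful person would: the job done as asked, in the order asked, and still so for the second after the job is handed in, while the arm keeps its last pose, push and grip.
It also fails if it takes over 61 s, if anything falls off the work surface, if the arm or the gripper's body presses on something with over 40 N, if the wrist force passes 120 N, or if a joint passes its speed limit or range.

## Working session

There is one attempt and no reset: what is moved stays moved. The work goes in short steps, Python scripts to look and compute and a shell command to move; the robot and the scene stay as the last step left them, time stands still between calls to the robot, and variables do not carry over. Pictures are saved under pics/ and viewed, and the job is handed in when it is done.

```bash
ls; mkdir -p pics; python3 - <<'E'
from bench import r
import cv2,numpy as np
print(r.read_state())
for n in("scene","top"):
    p,d=r.capture(n); cv2.imwrite(f"pics/{n}0.png",p[:,:,::-1]); np.save(f"pics/{n}0_d.npy",d)
    c=r.get_calibration(n); print(n,c["mtx"],np.linalg.inv(c["camera_from_world"]).round(4))
E
```

```text
pics
{'time': 0.0, 'joint_positions': array([ 1.07594162e+00,  3.42715462e-01,  1.52504349e+00,  1.63345250e-05,
        1.27540468e+00, -1.46013624e-01]), 'joint_vel': array([ 1.78159529e-03, -1.24476805e-03,  6.77886812e-05,  9.86374592e-05,
        1.27668163e-03, -9.39778799e-05]), 'tau': array([ 2.75331353e-03, -4.31245387e+01, -2.44218886e+01,  7.18800444e-02,
        5.58816385e-02, -1.55294060e-04]), 'ee_pos': array([0.1792286 , 0.49301122, 0.2260395 ]), 'tcp_rot': array([ 8.19088694e-01,  5.73666362e-01, -7.05602153e-04,  3.45223446e-04]), 'wrist_force': array([-0.98312904,  0.13893144,  0.49006456]), 'moment': array([-0.0133893 , -0.02595272,  0.02651343]), 'opening': 0.9999246939412176}
scene [[561.56423661   0.         315.56594485]
 [  0.         561.56423661 242.61469241]
 [  0.           0.           1.        ]] [[ 7.691e-01  5.194e-01 -3.723e-01  8.608e-01]
 [ 6.391e-01 -6.243e-01  4.492e-01 -4.814e-01]
 [ 9.000e-04 -5.834e-01 -8.122e-01  9.304e-01]
 [ 0.000e+00  0.000e+00  0.000e+00  1.000e+00]]
top [[586.22871547   0.         318.54307145]
 [  0.         586.22871547 232.2546521 ]
 [  0.           0.           1.        ]] [[-0.0233 -0.988   0.1526  0.2881]
 [-0.9995  0.026   0.0156 -0.0162]
 [-0.0193 -0.1522 -0.9882  1.3697]
 [ 0.      0.      0.      1.    ]]
```

View pics/scene0.png

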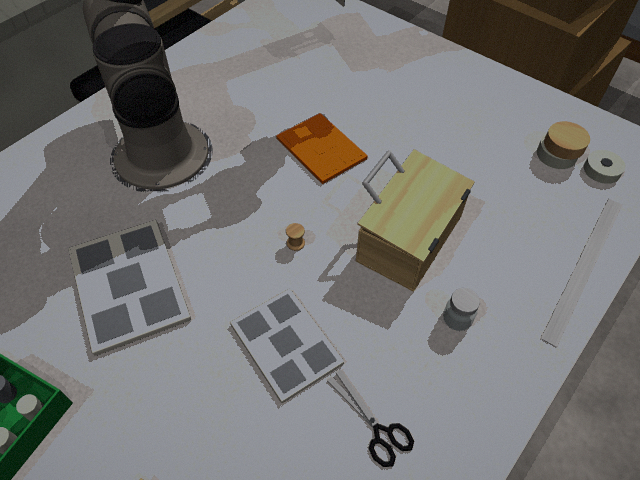

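View pics/top0.png

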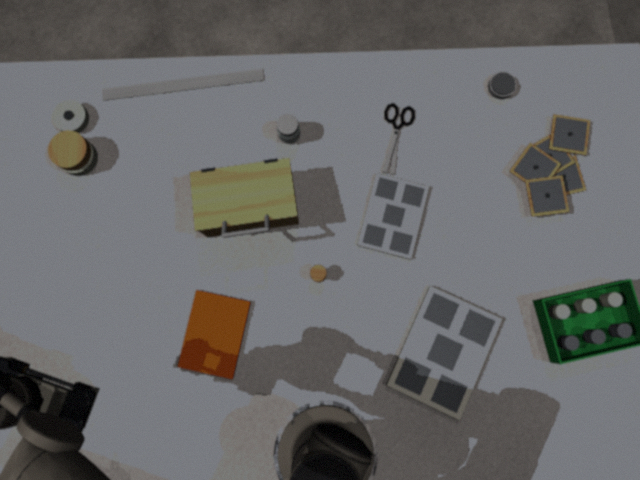

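The scene view shows the case at (415,215) with its handle at (382,175), the spool at (295,237), the jar at (462,308) and the scissors at (380,430). There are three pad-like things:
- The orange one, at scene (322,147) / top (215,335).
- A large white one, at scene (130,285) / top (445,352).
- A small white one, at scene (286,343) / top (395,215).

The small white one fits, since it is not orange and is the smaller of the other two. I'll measure it and confirm with a crop.

```bash
cat > h.py <<'E'
import numpy as np,cv2
from bench import r
from scipy.spatial.transform import Rotation as R
def cal(n):
    c=r.get_calibration(n); return np.array(c["mtx"]),np.array(c["camera_from_world"])
def ray(n,u,v):
    K,T=cal(n); W=np.linalg.inv(T); d=W[:3,:3]@np.linalg.inv(K)@[u,v,1.]; return W[:3,3],d
def plane(n,u,v,z):
    o,d=ray(n,u,v); return o+d*(z-o[2])/d[2]
def tri(uv1,uv2):
    o1,d1=ray("scene",*uv1);o2,d2=ray("top",*uv2)
    d1/=np.linalg.norm(d1);d2/=np.linalg.norm(d2)
    s=np.linalg.lstsq(np.c_[d1,-d2],o2-o1,rcond=None)[0]
    a=o1+d1*s[0];b=o2+d2*s[1]; return (a+b)/2,np.linalg.norm(a-b)
def cloud(n,d):
    K,T=cal(n);W=np.linalg.inv(T);v,u=np.mgrid[:480,:640]
    P=np.stack([(u-K[0,2])/K[0,0]*d,(v-K[1,2])/K[1,1]*d,d],-1)
    return P@W[:3,:3].T+W[:3,3]
def proj(n,p):
    K,T=cal(n);q=K@(T[:3,:3]@np.array(p)+T[:3,3]);return q[:2]/q[2]
E
python3 - <<'E'
from h import *
s=cv2.imread("pics/scene0.png");t=cv2.imread("pics/top0.png")
cr=lambda im,x,y,w,h,k:cv2.resize(im[y:y+h,x:x+w],None,fx=k,fy=k,interpolation=cv2.INTER_CUBIC)
a=cr(s,340,130,150,165,3);b=cr(t,170,145,170,105,3)
H=np.zeros((500,800,3),np.uint8); 
a=cv2.resize(a,(390,429));b=cv2.resize(b,(408,252));c=cr(t,345,165,100,100,2)
H[:429,:390]=a;H[:252,390:798]=b;H[260:460,400:600]=c;d=cr(s,220,280,130,130,1.5);H[260:455,603:798]=d
cv2.imwrite("pics/crop0.png",H)
for n,im in(("scene",s),("top",t)):
    d=np.load(f"pics/{n}0_d.npy");P=cloud(n,d);hsv=cv2.cvtColor(im,cv2.COLOR_BGR2HSV)
    m=(P[...,2]>0.095)&(P[...,2]<0.135)&(P[...,0]>.35)&(d>0)
    k,l,st,ce=cv2.connectedComponentsWithStats(m.astype(np.uint8))
    for i in range(1,k):
        if st[i,4]>300:
            q=P[l==i];print(n,st[i],q.mean(0).round(3),cv2.minAreaRect((q[:,:2]*1000).astype(np.float32)))
            A=np.c_[q[:,:2],np.ones(len(q))];print("plane",np.linalg.lstsq(A,q[:,2],rcond=None)[0])
            cn=cv2.findContours((l==i).astype(np.uint8),0,1)[0];cn=max(cn,key=cv2.contourArea);print(cv2.boxPoints(cv2.minAreaRect(cn)))
    # pads
    m=(P[...,2]>0.006)&(P[...,2]<0.02)&(d>0)&(P[...,0]>.2)
    k,l,st,ce=cv2.connectedComponentsWithStats(m.astype(np.uint8))
    for i in range(1,k):
        if st[i,4]>1500:
            q=P[l==i];print(n,"pad?",st[i],q.mean(0).round(3),cv2.minAreaRect((q[:,:2]*1000).astype(np.float32)))
E
```

```text
scene [ 357  149  118  115 7266] [0.577 0.154 0.117] ((574.1319580078125, 165.44679260253906), (144.10250854492188, 227.63511657714844), 6.56309700012207)
plane [-0.10971825  0.00215978  0.17949641]
[[353.23743 229.52165]
 [404.39728 140.84462]
 [475.3274  181.76582]
 [424.16754 270.44287]]
scene pad? [ 284  113   84   70 2979] [0.284 0.244 0.012] ((273.87371826171875, 247.160400390625), (134.72703552246094, 179.7329559326172), 76.50840759277344)
scene pad? [  82  241  109  114 6680] [ 0.272 -0.295  0.016] ((246.8769073486328, -289.4040222167969), (179.9978790283203, 191.9801025390625), 63.576473236083984)
scene pad? [ 230  289  114  113 6744] [ 0.541 -0.177  0.012] ((536.9146728515625, -174.02621459960938), (131.10922241210938, 181.71945190429688), 73.53959655761719)
top [ 190  158  107   74 6119] [0.57  0.168 0.118] ((572.2323608398438, 168.6112518310547), (140.13987731933594, 224.35391235351562), 7.012779235839844)
plane [-0.10501367 -0.01109044  0.17961742]
[[186.00002 170.99998]
 [288.75998 156.31999]
 [297.46002 217.21999]
 [194.70004 231.89998]]
top pad? [ 527  114   63   78 1904] [ 0.694 -0.586  0.014] ((682.5860595703125, -565.1409912109375), (140.04920959472656, 183.81512451171875), 72.22981262207031)
top pad? [ 357  173   72   86 4071] [ 0.532 -0.171  0.012] ((535.0216064453125, -170.88702392578125), (133.12831115722656, 184.51036071777344), 72.79408264160156)
top pad? [ 397  286  105   75 4532] [ 0.266 -0.286  0.016] ((244.101806640625, -288.2959899902344), (184.4656982421875, 186.98948669433594), 63.495033264160156)
top pad? [ 178  290   73   76 3959] [0.278 0.251 0.013] ((272.366943359375, 251.45822143554688), (133.6953582763672, 176.4420166015625), 76.50055694580078)
```

View pics/crop0.png

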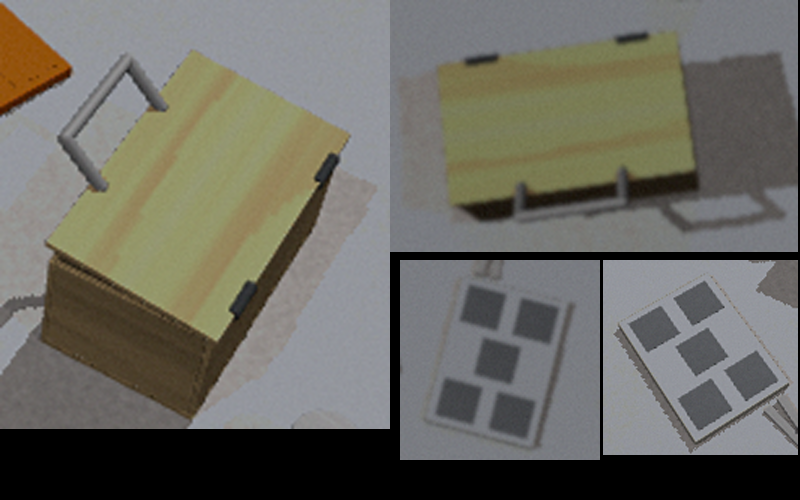

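The crop confirms the pad: small, white and 131 x 182 mm, against 180 x 130 in the text. It is at about (0.536,-0.172), top at z 0.012, long axis at about -17°. The flap has about 0.107 rad of tilt and the case yaw is about 6.8°. Next I measure the bar from both views.

```bash
python3 - <<'E'
from h import *
a,ea=tri((389.2,151.9),(223.3,235.4));b,eb=tri((363.8,182.7),(267.5,229.2))
print(a,ea,b,eb,(a+b)/2,np.linalg.norm(a-b),np.degrees(np.arctan2(*(a-b)[[0,1]]*[-1,1])))
# predicted
th=np.radians(6.8);ex=np.array([np.cos(th),np.sin(th),0])
# hinge edge corners two views (flap far corners)
for s,t in(((475.3,181.8),(189,170)),((424.2,270.4),(289,157.5)),((404.4,140.8),(194.7,231.9)),((353.2,229.5),(297.4,217.2))): print("corner",*tri(s,t))
for nm,uv in(("jar",(288,122)),("spool",(318,272))): print(nm,plane("top",*uv,.07 if nm=="jar" else .045))
for n in("scene","top"):
    im=cv2.imread(f"pics/{n}0.png");d=np.load(f"pics/{n}0_d.npy");P=cloud(n,d)
    m=(P[...,2]>0.125)&(P[...,2]<0.2)&(P[...,0]>.44)&(P[...,0]<.56)&(abs(P[...,1]-.16)<.1)
    q=P[m];print(n,len(q),q.mean(0),q[:,:].min(0),q.max(0)); h=q[q[:,0]<np.percentile(q[:,0],50)];print(h.mean(0))
t=cv2.imread("pics/top0.png");cv2.imwrite("pics/c1.png",cv2.resize(t[330:480,0:200],None,fx=4,fy=4))
E
```

```text
[0.47531088 0.20424874 0.15303669] 0.0019357063559912791 [0.48552808 0.11040368 0.15268044] 0.00035287334894657397 [0.48041948 0.15732621 0.15285856] 0.09440028202796735 6.2134922043797
corner [0.63037716 0.28830355 0.10629261] 0.0016347906989770177
corner [0.66081082 0.06706859 0.07976436] 0.0005134968544295168
corner [0.48058451 0.26184899 0.14484503] 0.011585900524307578
corner [0.51670007 0.04738909 0.1007638 ] 0.005903600966846042
jar [0.7486412  0.06886021 0.07      ]
spool [0.40173932 0.00798839 0.045     ]
scene 655 [0.50111378 0.1531004  0.14207827] [0.47423934 0.06007513 0.1250003 ] [0.55472734 0.25959211 0.16285154]
[0.48711422 0.15857362 0.15470131]
top 815 [0.50520608 0.16151837 0.13763956] [0.47016485 0.06131715 0.12500824] [0.55919819 0.25932618 0.16722798]
[0.48818548 0.1761846  0.14828983]
```

View pics/c1.png

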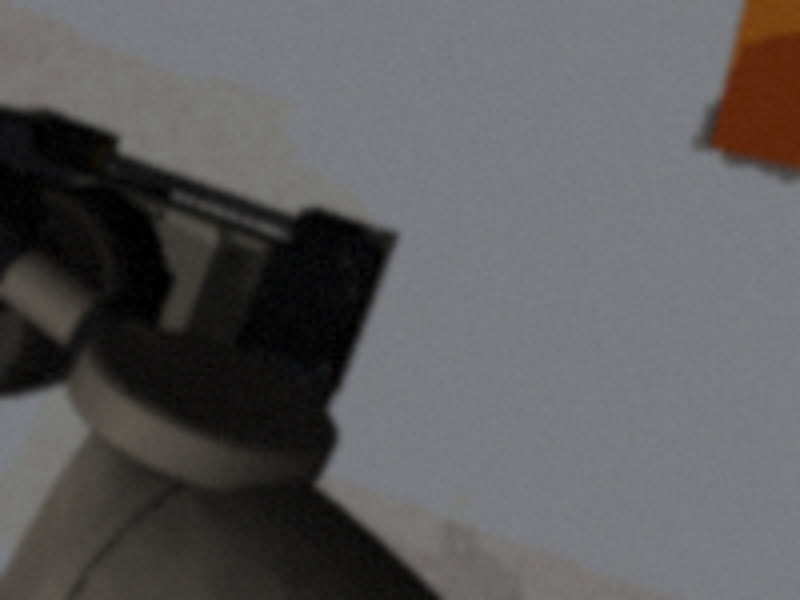

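The bar midpoint is about (0.482,0.157,0.153), which matches the value predicted from hinge and tilt. The gripper body is long along the jaws. Now I work out the approach.

```bash
cat >> h.py <<'E'
def go(p,yaw=None,zdown=True):
    """shift mm in tool axes and turn deg to reach TCP p with tool down and x at yaw deg"""
    s=r.read_state();Q=R.from_quat(s["tcp_rot"])
    sh=Q.inv().apply(np.array(p)-s["ee_pos"])*1000
    if yaw is None: rv=np.zeros(3)
    else:
        c,n=np.cos(np.radians(yaw)),np.sin(np.radians(yaw))
        G=R.from_matrix(np.array([[c,n,0],[n,-c,0],[0,0,-1]]));rv=np.degrees((Q.inv()*G).as_rotvec())
    print("shift",sh.round(1),"turn",rv.round(1))
def st():
    s=r.read_state();m=R.from_quat(s["tcp_rot"]).as_matrix()
    print("t%.2f"%s["time"],"tcp",s["ee_pos"].round(4),"yaw%.2f"%np.degrees(np.arctan2(m[1,0],m[0,0])),"z",m[:,2].round(3),"F",s["wrist_force"].round(1),"open",round(s["opening"]*91.8,1),"q",s["joint_positions"].round(2))
E
python3 - <<'E'
from h import *
st();go((.482,.157,.23),6.5)
E
```

```text
t0.10 tcp [0.1792 0.4931 0.2261] yaw70.02 z [-0.001 -0.001 -1.   ] F [ 0.4 -0.7 -0.1] open 91.6 q [ 1.08  0.34  1.52 -0.    1.28 -0.15]
shift [-212.4  399.4   -3.7] turn [ 0.   0.1 63.5]
```

```bash
python3 -m jog '[-21,40,-5,0,0,6, -42,80,-10,0,0,12, -64,120,-15,0,0,19, -85,160,-20,0,0,25, -106,200,-20,0,0,32, -127,240,-20,0,0,38, -149,280,-15,0,0,45, -170,320,-10,0,0,51, -191,360,-6,0,0,57, -212.5,399.5,-4,0,0,63.5]' 50; python3 -m jog '[0,0,0,0,0,0, 0,0,0,0,0,0]'; python3 - <<'E'
from h import *
st();go((.482,.157,.134),6.5)
p,d=r.capture("scene");cv2.imwrite("pics/s1.png",cv2.resize(p[60:300,250:570,::-1],None,fx=2.4,fy=2.4))
p,d=r.capture("top");cv2.imwrite("pics/t1.png",cv2.resize(p[60:300,150:470,::-1],None,fx=2.4,fy=2.4))
E
```

```text
time: 1.35
ee_pos: [0.4826, 0.1556, 0.2298]
tcp_rot: [0.998, 0.055, -0.001, 0.001]
wrist_force: [0.2, -0.1, -0.2]
opening: 0.542
time: 1.6
ee_pos: [0.4821, 0.1557, 0.2294]
tcp_rot: [0.998, 0.055, -0.002, 0.0]
wrist_force: [-0.5, -0.6, 1.0]
opening: 0.548
t1.60 tcp [0.4821 0.1557 0.2294] yaw6.32 z [-0.003 -0.001 -1.   ] F [-0.5 -0.6  1. ] open 50.3 q [ 0.16  0.31  1.57 -0.    1.27  0.05]
shift [ 0.3 -1.4 95.4] turn [ 0.   0.2 -0.2]
```

View pics/s1.png

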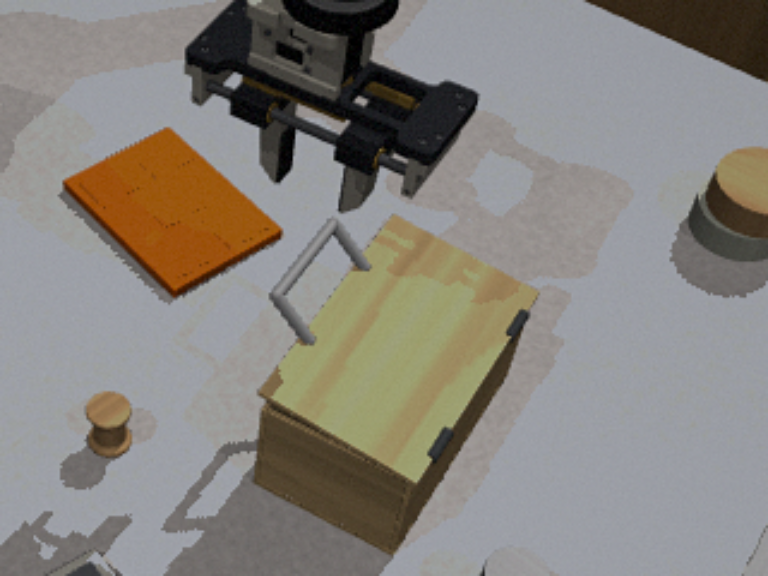

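View pics/t1.png

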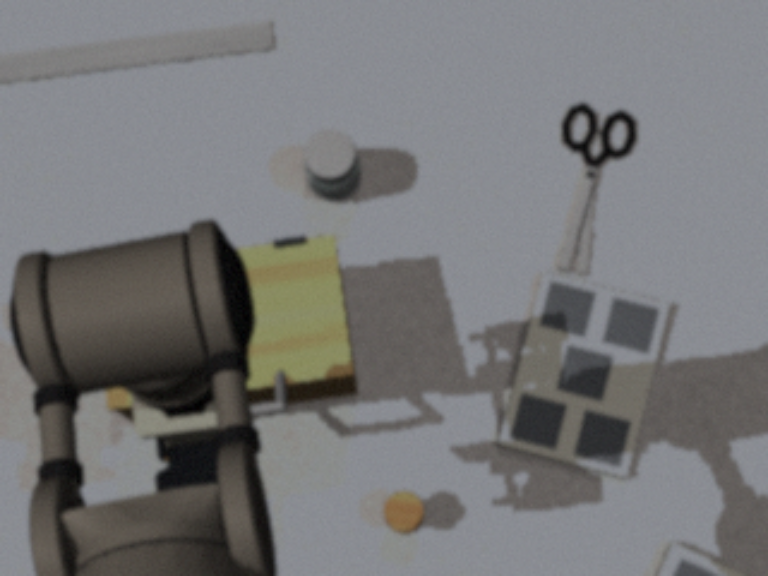

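The fingers straddle the bar and sit between the legs in y. I lower with a narrower opening, then close.

```bash
python3 -m jog '[0,-1,25,0,0,0, 0,-1,50,0,0,0, 0,-1,72,0,0,0, 0,-1,85,0,0,0, 0,-1,93,0,0,0, 0,-1,93,0,0,0]' 32; python3 -m jog '[0,0,0,0,0,0, 0,0,0,0,0,0, 0,0,0,0,0,0, 0,0,0,0,0,0]' 0 20;  python3 - <<'E'
from h import *
st()
p,d=r.capture("scene");cv2.imwrite("pics/s2.png",cv2.resize(p[60:300,250:570,::-1],None,fx=2.4,fy=2.4))
E
```

```text
time: 2.45
ee_pos: [0.4815, 0.1575, 0.1368]
tcp_rot: [0.998, 0.056, -0.001, 0.0]
wrist_force: [-0.6, 0.0, -0.1]
opening: 0.353
time: 2.95
ee_pos: [0.482, 0.1576, 0.1371]
tcp_rot: [0.998, 0.056, -0.001, 0.0]
wrist_force: [2.0, 0.5, 0.2]
opening: 0.099
t2.95 tcp [0.482  0.1576 0.1371] yaw6.43 z [-0.001 -0.001 -1.   ] F [2.  0.5 0.2] open 9.1 q [ 0.17  0.4   1.7  -0.    1.04  0.05]
```

View pics/s2.png

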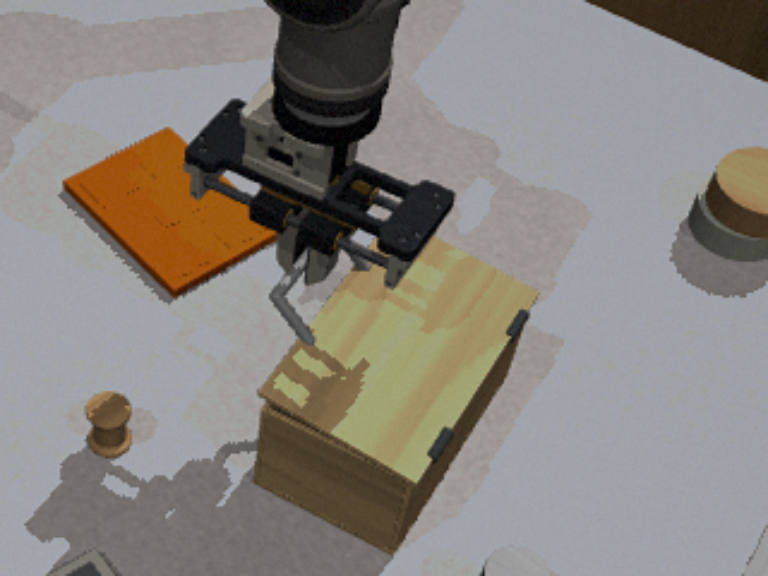

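The bar is gripped: opening 9 mm, fingers midway between the legs. I swing it up round the hinge in two arcs.

```bash
python3 -m jog '[3.6,0,-12,0,0,0, 8.7,0,-23,0,0,0, 15.5,0,-36,0,0,0, 23,0,-48,0,0,0, 32,0,-60,0,0,0, 41.6,0,-70,0,0,0, 52,0,-80,0,0,0, 63.6,0,-88.6,0,0,0, 75.8,0,-96.3,0,0,0, 75.8,0,-96.3,0,0,0]';  python3 - <<'E'
from h import *
st()
p,d=r.capture("scene");cv2.imwrite("pics/s3.png",cv2.resize(p[60:300,250:570,::-1],None,fx=2.4,fy=2.4))
E
```

```text
time: 4.25
ee_pos: [0.5575, 0.1665, 0.2353]
tcp_rot: [0.998, 0.056, -0.0, 0.0]
wrist_force: [-4.4, 1.6, 7.6]
opening: 0.099
t4.25 tcp [0.5575 0.1665 0.2353] yaw6.44 z [-0.001 -0.    -1.   ] F [-4.4  1.6  7.6] open 9.1 q [ 0.16  0.44  1.35 -0.    1.35  0.05]
```

View pics/s3.png

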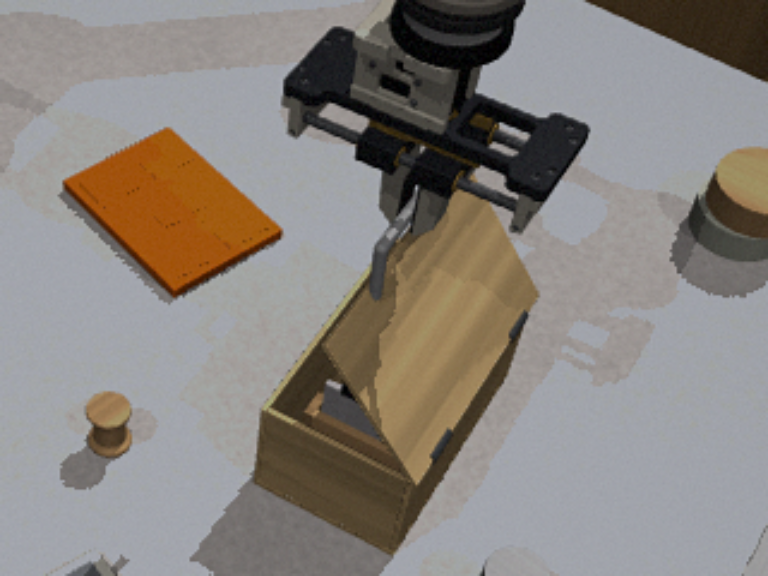

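The flap follows the arm, and a square plate corner shows in the near (-y) slot at crop (330,385). I continue the arc.

```bash
python3 -m jog '[12.5,0,-6.6,0,0,0, 26,0,-12.2,0,0,0, 40,0,-16.5,0,0,0, 54,0,-19.6,0,0,0, 68,0,-21.5,0,0,0, 82.5,0,-22,0,0,0, 97,0,-21.5,0,0,0, 111,0,-19.6,0,0,0, 125,0,-16.5,0,0,0, 133.5,0,-14,0,0,0]'; python3 -m jog '[0,0,0,0,0,0]';  python3 - <<'E'
from h import *
st()
p,d=r.capture("scene");cv2.imwrite("pics/s4.png",cv2.resize(p[60:300,250:570,::-1],None,fx=2.4,fy=2.4))
E
```

```text
time: 5.55
ee_pos: [0.69, 0.1818, 0.2496]
tcp_rot: [0.998, 0.056, -0.001, -0.0]
wrist_force: [-0.9, 1.4, 2.5]
opening: 0.097
time: 5.68
ee_pos: [0.6904, 0.1819, 0.2494]
tcp_rot: [0.998, 0.056, -0.001, -0.0]
wrist_force: [0.0, 0.2, -1.6]
opening: 0.1
t5.67 tcp [0.6904 0.1819 0.2494] yaw6.47 z [-0.001  0.    -1.   ] F [ 0.   0.2 -1.6] open 9.2 q [0.15 0.71 0.84 0.   1.59 0.04]
```

View pics/s4.png

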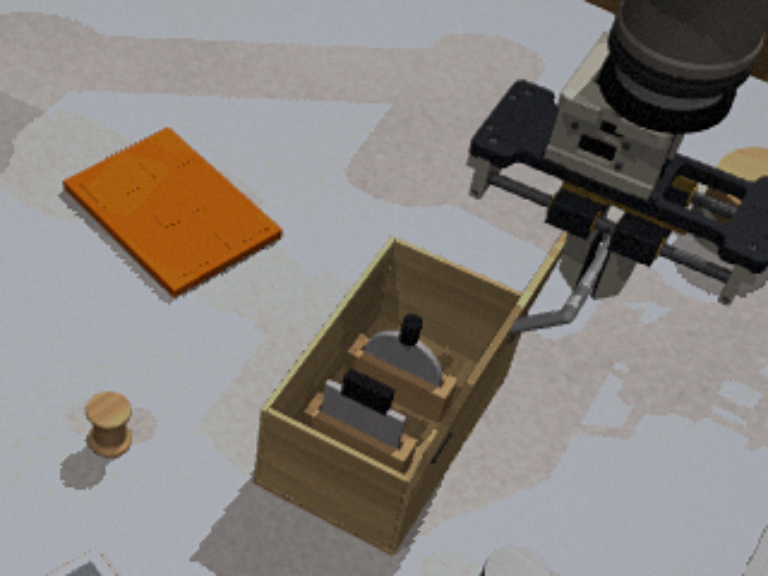

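The flap stands slightly past upright. The square template, with its black bar grip at crop (367,392), is in the near slot, and the arch, with its knob at (410,330), is in the far one. I release, rise and retreat to the side for a clear look.

```bash
python3 -m jog '[0,0,0,0,0,0, 0,0,0,0,0,0, 0,0,0,0,0,0]' 30; python3 -m jog '[0,0,-15,0,0,0, 0,0,-40,0,0,0, 0,0,-70,0,0,0, 0,0,-90,0,0,0, -40,20,-95,0,0,0, -90,60,-95,0,0,0, -140,110,-95,0,0,0, -190,160,-95,0,0,0, -215,210,-90,0,0,0, -230,240,-85,0,0,0]'; python3 -m jog '[0,0,0,0,0,0]';  python3 - <<'E'
from h import *
st()
p,d=r.capture("scene");cv2.imwrite("pics/s5f.png",p[:,:,::-1]);np.save("pics/s5d.npy",d);cv2.imwrite("pics/s5.png",cv2.resize(p[130:280,330:530,::-1],None,fx=4,fy=4))
p,d=r.capture("top");cv2.imwrite("pics/t5f.png",p[:,:,::-1]);np.save("pics/t5d.npy",d);cv2.imwrite("pics/t5.png",cv2.resize(p[120:270,160:360,::-1],None,fx=4,fy=4))
E
```

```text
time: 6.1
ee_pos: [0.69, 0.1817, 0.2497]
tcp_rot: [0.998, 0.056, -0.001, 0.0]
wrist_force: [-0.1, 0.9, 0.2]
opening: 0.324
time: 7.35
ee_pos: [0.4874, -0.0845, 0.3368]
tcp_rot: [0.998, 0.056, 0.001, 0.001]
wrist_force: [-0.3, -0.7, -0.4]
opening: 0.326
time: 7.48
ee_pos: [0.4865, -0.0868, 0.3379]
tcp_rot: [0.999, 0.054, 0.001, 0.001]
wrist_force: [0.2, 1.8, 0.9]
opening: 0.328
t7.47 tcp [ 0.4865 -0.0868  0.3379] yaw6.16 z [ 0.002 -0.002 -1.   ] F [0.2 1.8 0.9] open 30.2 q [-0.33  0.22  1.39 -0.    1.53 -0.44]
```

View pics/s5.png

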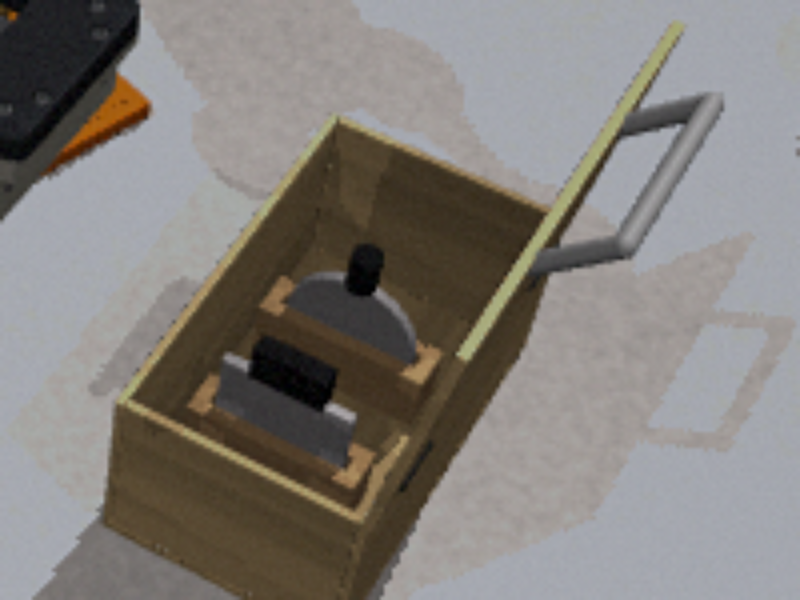

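View pics/t5.png

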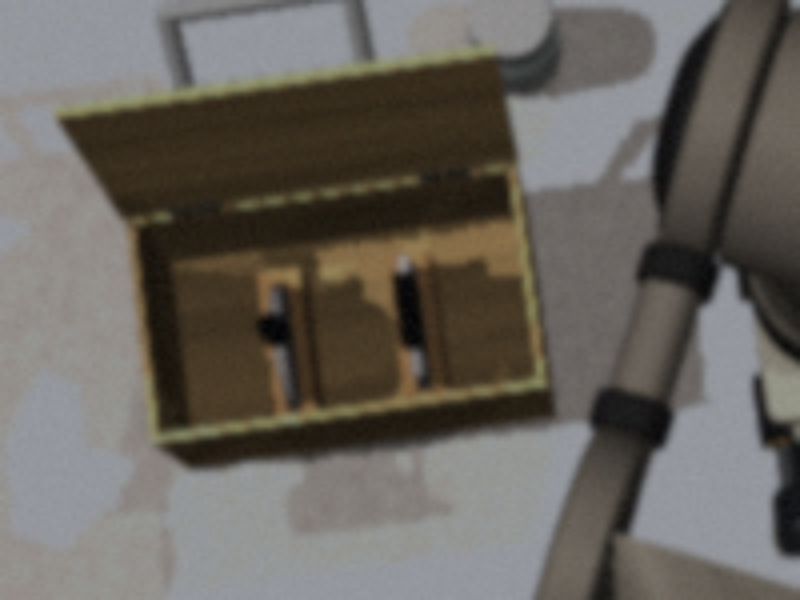

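```bash
python3 - <<'E'
from h import *
tc=lambda x,y:(160+x/4-.375,120+y/4-.375); sc=lambda x,y:(330+x/4-.375,130+y/4-.375)
T=[plane("top",*tc(*c),.103)[:2] for c in((153,440),(547,388),(519,165),(130,220))]
S=[plane("scene",*sc(*c),.103)[:2] for c in((120,403),(360,520),None,(338,117)) if c]
print(np.round(T,4).tolist(),np.round(S,4).tolist())
for Q in(T[0]-T[1],T[3]-T[2],T[3]-T[0],T[2]-T[1],S[2]-S[0],S[0]-S[1]): print(np.linalg.norm(Q).round(4),np.degrees(np.arctan2(Q[1],Q[0])).round(2))
c=np.mean(T,0);print("case ctr top",c)
print("grip top tri: ",tri(sc(297,356),tc(406,302)))
for n,f,off in(("scene","s5",(330,130)),("top","t5",(160,120))):
    im=cv2.imread(f"pics/{f}f.png");d=np.load(f"pics/{f}d.npy");P=cloud(n,d);m=(im.max(2)<38)
    b=(P[...,2]>.06)&(P[...,2]<.125)&(abs(P[...,0]-.57)<.06)&(abs(P[...,1]-.12)<.045)
    k,l,s,ce=cv2.connectedComponentsWithStats((m&b).astype(np.uint8))
    for i in range(1,k):
        if s[i,4]>15:
            q=P[l==i];print(n,s[i],ce[i],np.median(q,0).round(4),q.min(0).round(4),q.max(0).round(4))
            pts=np.argwhere(l==i)[:,::-1].astype(np.float32);print(cv2.minAreaRect(pts))
            zt=.097;w=[plane(n,*p,zt)[:2] for p in pts]; print(cv2.minAreaRect((np.array(w)*1000).astype(np.float32)))
E
```

```text
[[0.4966, 0.2687], [0.5198, 0.0516], [0.6465, 0.065], [0.6211, 0.2825]] [[0.5261, 0.0496], [0.6473, 0.0658], [0.5015, 0.2655]]
0.2183 96.1
0.219 96.65
0.1254 6.36
0.1275 6.04
0.2174 96.5
0.1222 -172.35
case ctr top [0.5709862  0.16695732]
grip top tri:  (array([0.57128136, 0.12927495, 0.09686644]), np.float64(0.0006670842462668464))
scene [392 214  22  19 246] [402.74796748 222.74390244] [0.5731 0.1227 0.0933] [0.5518 0.1169 0.0728] [0.5923 0.1355 0.1003]
((402.65863037109375, 222.6628875732422), (22.30112075805664, 11.496520042419434), 25.20112419128418)
((574.7003173828125, 119.57752990722656), (43.1826286315918, 27.0213680267334), 7.835712432861328)
top [259 189   7  18  89] [262.01123596 197.30337079] [0.5669 0.1276 0.0966] [0.5488 0.122  0.0742] [0.5869 0.1343 0.1027]
((262.0549011230469, 197.49391174316406), (17.558616638183594, 5.079850673675537), 83.6598129272461)
((566.120849609375, 127.47500610351562), (40.0435905456543, 11.274517059326172), 5.752016067504883)
top [259 220  28   6  53] [272.11320755 222.37735849] [0.5134 0.1086 0.0733] [0.5103 0.0768 0.0602] [0.5185 0.1391 0.0908]
((272.469970703125, 222.2899932861328), (2.404163122177124, 27.435747146606445), 81.8698959350586)
((509.5752258300781, 104.9178466796875), (5.390741348266602, 60.48538589477539), 6.723299503326416)
```

The grip measures (0.569,0.128) with its top at z 0.097, so its centre is at 0.086 as it should be. The rim-based prediction from the case pose agrees to about 3 mm. I move above it with the tool turned a quarter.

```bash
python3 - <<'E'
from h import *
st();go((.569,.128,.22),96.4)
E
```

```text
t7.58 tcp [ 0.4877 -0.0847  0.3382] yaw6.34 z [ 0.004 -0.002 -1.   ] F [-0.2  0.4  0.5] open 30.0 q [-0.33  0.22  1.39 -0.    1.53 -0.44]
shift [ 103.9 -202.6  118.2] turn [  0.3  -0.1 -90.1]
```

```bash
python3 -m jog '[10,-20,0,0,0,-9, 20,-40,0,0,0,-18, 31,-60,0,0,0,-28, 42,-80,10,0,0,-38, 52,-100,20,0,0,-48, 62,-120,35,0,0,-58, 73,-140,50,0,0,-68, 83,-160,60,0,0,-78, 94,-180,65,0,0,-87, 104,-202.5,70,0,0,-90]' 36; python3 -m jog '[0,0,0,0,0,0, 0,0,0,0,0,0]';python3 - <<'E'
from h import *
st();go((.569,.128,.13),96.4);go((.569,.128,.069),96.4)
E
```

```text
time: 8.82
ee_pos: [0.5694, 0.1306, 0.2683]
tcp_rot: [0.665, 0.747, 0.001, 0.002]
wrist_force: [-0.0, -0.2, 0.1]
opening: 0.391
time: 9.07
ee_pos: [0.5693, 0.1315, 0.2686]
tcp_rot: [0.665, 0.747, 0.001, 0.002]
wrist_force: [0.0, -0.5, -0.4]
opening: 0.395
t9.07 tcp [0.5693 0.1315 0.2686] yaw96.67 z [ 0.005 -0.001 -1.   ] F [ 0.  -0.5 -0.4] open 36.2 q [ 0.1   0.42  1.28 -0.    1.43 -1.59]
shift [ -3.1  -1.3 138.6] turn [0.2 0.1 0.3]
shift [ -3.   -1.6 199.6] turn [0.2 0.1 0.3]
```

Down to just above the rim first, then a look.

```bash
python3 -m jog '[-3,-1,35,0.2,0,0.3, -3,-1,70,0.2,0,0.3, -3,-1,105,0.2,0,0.3, -3,-1,130,0.2,0,0.3, -3,-1,138,0.2,0,0.3, -3,-1,138,0.2,0,0.3]' 36; python3 - <<'E'
from h import *
st();go((.569,.128,.069),96.4)
p,d=r.capture("scene");cv2.imwrite("pics/s6.png",cv2.resize(p[130:280,330:530,::-1],None,fx=4,fy=4))
E
```

```text
time: 9.82
ee_pos: [0.5696, 0.1279, 0.1311]
tcp_rot: [0.667, 0.745, -0.0, 0.001]
wrist_force: [-0.3, 0.5, -0.1]
opening: 0.393
t9.82 tcp [0.5696 0.1279 0.1311] yaw96.34 z [ 0.002 -0.002 -1.   ] F [-0.3  0.5 -0.1] open 36.0 q [ 0.09  0.54  1.49 -0.    1.11 -1.59]
shift [ 0.3 -0.6 62.1] turn [ 0.1  0.1 -0.1]
```

View pics/s6.png

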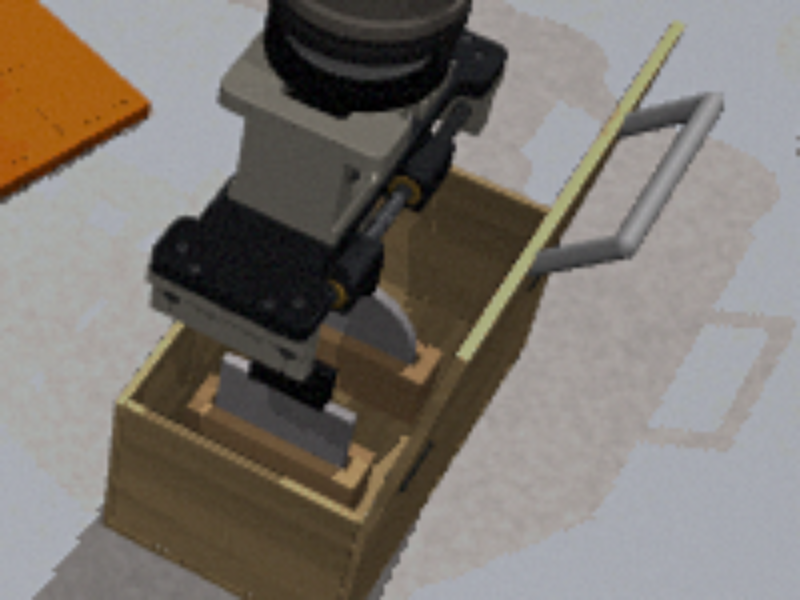

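The tool is centred above the black grip (crop (292,380)), with the flap and walls clear. I descend and grip.

```bash
python3 -m jog '[0,-0.5,15,0,0,0, 0,-0.5,30,0,0,0, 0,-0.5,45,0,0,0, 0,-0.5,56,0,0,0, 0,-0.5,62,0,0,0, 0,-0.5,62,0,0,0]' 36; python3 -m jog '[0,0,0,0,0,0, 0,0,0,0,0,0, 0,0,0,0,0,0, 0,0,0,0,0,0]' 0 30; python3 - <<'E'
from h import *
st()
E
```

```text
time: 10.62
ee_pos: [0.5695, 0.1278, 0.0693]
tcp_rot: [0.667, 0.745, 0.0, 0.001]
wrist_force: [-0.6, -0.1, -0.0]
opening: 0.394
time: 11.12
ee_pos: [0.5697, 0.1279, 0.0696]
tcp_rot: [0.667, 0.745, 0.0, 0.002]
wrist_force: [-0.4, 0.2, 2.4]
opening: 0.128
t11.12 tcp [0.5697 0.1279 0.0696] yaw96.34 z [ 0.003 -0.002 -1.   ] F [-0.4  0.2  2.4] open 11.7 q [ 0.09  0.61  1.56 -0.    0.98 -1.59]
```

The opening reads 11.7 mm, so it is on the 12 mm grip. Lift straight up.

```bash
python3 -m jog '[0,0,-8,0,0,0, 0,0,-20,0,0,0, 0,0,-36,0,0,0, 0,0,-54,0,0,0, 0,0,-72,0,0,0, 0,0,-90,0,0,0, 0,0,-108,0,0,0, 0,0,-126,0,0,0, 0,0,-142,0,0,0, 0,0,-150,0,0,0]'; python3 -m jog '[0,0,0,0,0,0, 0,0,0,0,0,0]'; python3 - <<'E'
from h import *
st();go((.536,-.1725,.175),73.2)
p,d=r.capture("scene");cv2.imwrite("pics/s7.png",cv2.resize(p[80:280,280:540,::-1],None,fx=3,fy=3))
E
```

```text
time: 12.38
ee_pos: [0.5696, 0.1282, 0.2212]
tcp_rot: [0.667, 0.745, 0.001, 0.002]
wrist_force: [0.7, -0.0, -1.8]
opening: 0.129
time: 12.62
ee_pos: [0.5693, 0.1281, 0.2207]
tcp_rot: [0.667, 0.745, 0.001, 0.002]
wrist_force: [0.5, 0.4, 0.5]
opening: 0.125
t12.62 tcp [0.5693 0.1281 0.2207] yaw96.34 z [ 0.004 -0.002 -1.   ] F [0.5 0.4 0.5] open 11.4 q [ 0.09  0.45  1.37 -0.    1.32 -1.59]
shift [-295.   -66.5   46.1] turn [ 0.2  0.1 23.1]
```

View pics/s7.png

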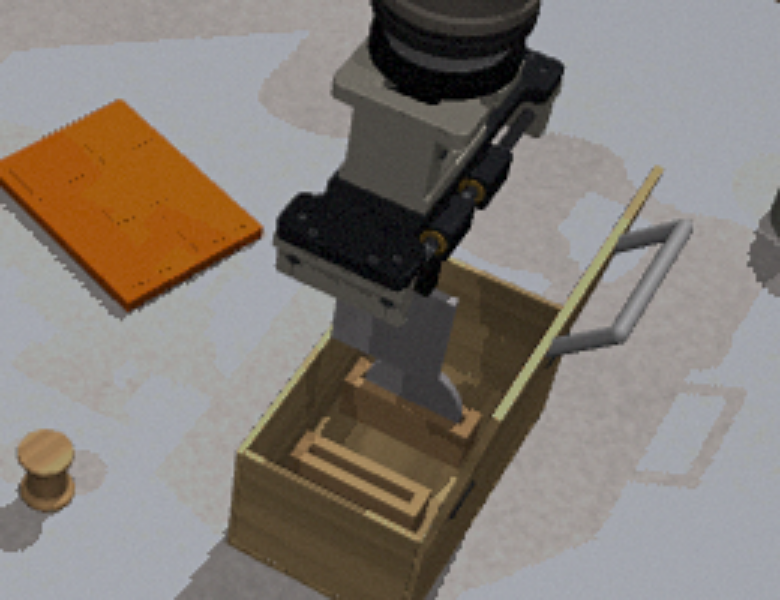

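The square is out of its slot, hanging upright; the arch is still in its slot and the flap still stands. I carry it to the pad, staying high at first.

```bash
python3 -m jog '[-12,-3,0,0,0,0, -36,-8,0,0,0,1.5, -70,-15,0,0.1,0,4, -108,-24,0,0.1,0,7, -148,-33,0,0.2,0,10, -188,-42,5,0.2,0,13.5, -226,-51,12,0.2,0.1,17, -258,-58,20,0.2,0.1,20, -282,-64,28,0.2,0.1,22, -295,-66.5,36,0.2,0.1,23]'; python3 -m jog '[0,0,0,0,0,0, 0,0,0,0,0,0]'; python3 - <<'E'
from h import *
st();go((.536,-.1725,.1766),73.2)
p,d=r.capture("scene");cv2.imwrite("pics/s8f.png",p[:,:,::-1]);np.save("pics/s8d.npy",d);cv2.imwrite("pics/s8.png",cv2.resize(p[200:430,160:440,::-1],None,fx=2.8,fy=2.6))
p,d=r.capture("top");cv2.imwrite("pics/t8f.png",p[:,:,::-1]);np.save("pics/t8d.npy",d);cv2.imwrite("pics/t8.png",cv2.resize(p[80:320,280:560,::-1],None,fx=2.5,fy=2.5))
E
```

```text
time: 13.92
ee_pos: [0.5352, -0.1742, 0.1842]
tcp_rot: [0.803, 0.596, -0.0, -0.0]
wrist_force: [-0.0, -0.5, -1.7]
opening: 0.129
time: 14.18
ee_pos: [0.5352, -0.1736, 0.1843]
tcp_rot: [0.803, 0.597, -0.0, -0.001]
wrist_force: [0.1, -0.5, -0.2]
opening: 0.131
t14.18 tcp [ 0.5352 -0.1736  0.1843] yaw73.25 z [-0.001  0.001 -1.   ] F [ 0.1 -0.5 -0.2] open 12.0 q [-0.45  0.45  1.48  0.    1.21 -1.73]
shift [1.3 0.5 7.7] turn [-0.1 -0.   0.1]
```

View pics/s8.png

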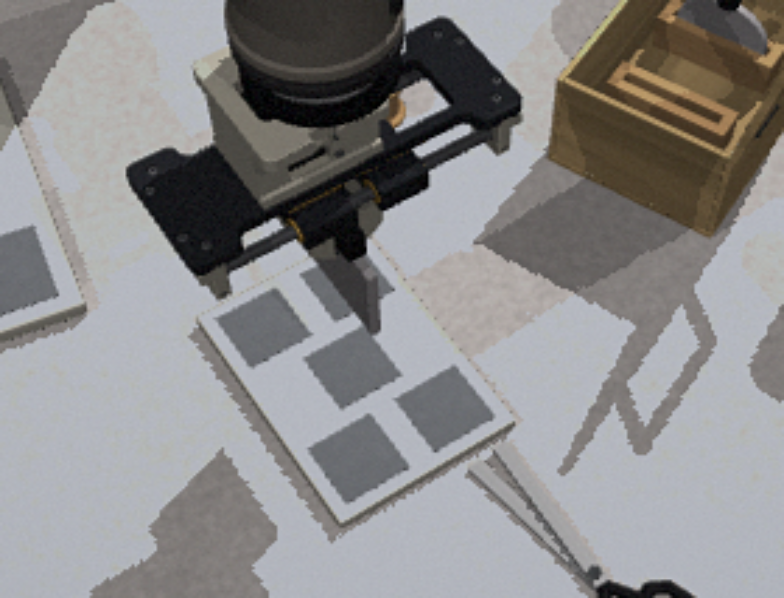

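View pics/t8.png

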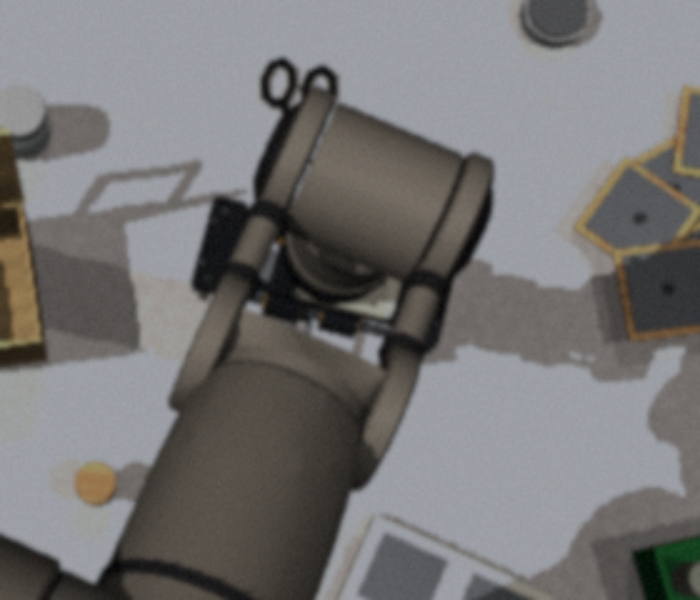

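```bash
python3 - <<'E'
from h import *
s=cv2.imread("pics/scene0.png");t=cv2.imread("pics/top0.png")
out=[]
for n,im,c0 in(("scene",s,(230,285,120,120)),("top",t,(355,168,80,95))):
    x,y,w,h=c0;g=cv2.cvtColor(im,cv2.COLOR_BGR2GRAY)[y:y+h,x:x+w]
    th,m=cv2.threshold(g,0,255,cv2.THRESH_BINARY_INV|cv2.THRESH_OTSU)
    k,l,S,C=cv2.connectedComponentsWithStats(m);q=[]
    for i in range(1,k):
        if 150<S[i,4]<900:q.append(plane(n,*(C[i]+[x,y]),.012)); 
    q=np.array(q);print(n,th,q.round(4).tolist(),"mean",q.mean(0).round(4))
# corners of pad in s8 by eye
e=lambda x,y:(160+x/2.8-.3,200+y/2.6-.3)
c=[plane("scene",*e(*p),.012)[:2] for p in((200,320),(343,517),(515,423))]
print("pad corners",np.round(c,4).tolist(),"ctr",(c[0]+c[2])/2,[np.degrees(np.arctan2(*(c[1]-c[0])[::-1])),np.linalg.norm(c[1]-c[0]),np.linalg.norm(c[2]-c[1])])
st_=r.read_state();z=st_["ee_pos"][2]-.0646
for p in((367,332),(378,330)): print("low corner",plane("scene",*e(*p),z))
u=np.array([np.cos(np.radians(-16.75)),np.sin(np.radians(-16.75))])
print("predicted end",st_["ee_pos"][:2]+.035*u,z, proj("scene",[*(st_["ee_pos"][:2]+.035*u),z]),e(375,335))
im=cv2.imread("pics/s8f.png");cv2.imwrite("pics/s8z.png",cv2.resize(im[280:340,260:310],None,fx=10,fy=10,interpolation=cv2.INTER_NEAREST))
d=np.load("pics/s8d.npy");P=cloud("scene",d);m=(P[...,2]>.1)&(P[...,2]<.195)&(abs(P[...,0]-.54)<.07)&(abs(P[...,1]+.175)<.03);m[:, :270]=0;m[:,305:]=0
q=P[m];print(len(q),q.min(0),q.max(0),np.median(q,0))
b=q[q[:,2]<.17];print("xy rect",cv2.minAreaRect((b[:,:2]*1000).astype(np.float32)),"zmin",np.percentile(b[:,2],[1,5]))
E
```

```text
scene 120.0 [[0.5527, -0.042, 0.012], [0.4902, -0.1277, 0.012], [0.4721, -0.1888, 0.012], [0.5586, -0.2318, 0.012], [0.5367, -0.1748, 0.012], [0.6014, -0.1604, 0.012], [0.5833, -0.2218, 0.012]] mean [ 0.5421 -0.1639  0.012 ]
top 97.0 [[0.5987, -0.1571, 0.012], [0.5806, -0.2183, 0.012], [0.5142, -0.2362, 0.012], [0.5341, -0.1713, 0.012], [0.4875, -0.1243, 0.012], [0.4695, -0.1855, 0.012]] mean [ 0.5308 -0.1821  0.012 ]
pad corners [[0.4364, -0.2107], [0.6027, -0.2572], [0.642, -0.1402]] ctr [ 0.53920128 -0.1754263 ] [np.float64(-15.61649368901395), np.float64(0.17264521746130637), np.float64(0.12342586366525196)]
low corner [ 0.56563824 -0.18728675  0.12000756]
low corner [ 0.56958095 -0.18222455  0.12000756]
predicted end [ 0.56893155 -0.1834775 ] 0.1200075644504253 [293.88190025 326.93043003] (293.62857142857143, 328.5461538461538)
412 [ 0.50801204 -0.19446983  0.11680715] [ 0.57198441 -0.15974692  0.19482064] [ 0.55554357 -0.18234021  0.15636418]
xy rect ((539.4620361328125, -178.2144012451172), (6.8355393409729, 65.48534393310547), 78.76896667480469) zmin [0.11844857 0.12177517]
```

View pics/s8z.png

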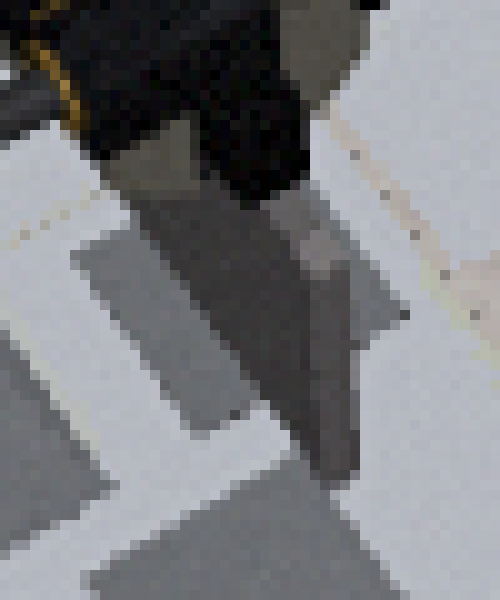

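The template's lower corner is within about 2 mm of the prediction. The pad middle from its centre square averages (0.535,-0.173) over the two views, long axis -16.4°. One fine adjustment, down to 10 cm above the pad top.

```bash
python3 - <<'E'
from h import *
go((.5363,-.1735,.1766),73.6)
E
python3 -m jog '[0.3,0.5,3,0,0,-0.2, 0.5,1,6,0,0,-0.4, 0.5,1,7.7,0,0,-0.4, 0.5,1,7.7,0,0,-0.4]'; python3 -m jog '[0,0,0,0,0,0, 0,0,0,0,0,0, 0,0,0,0,0,0, 0,0,0,0,0,0]'; python3 - <<'E'
from h import *
st();go((.5363,-.1735,.1766),73.6);print(np.abs(r.read_state()["joint_vel"]).max())
p,d=r.capture("scene");cv2.imwrite("pics/s9.png",p[:,:,::-1])
P=cloud("scene",d);m=(P[...,2]>.09)&(P[...,2]<.16)&(abs(P[...,0]-.54)<.07)&(abs(P[...,1]+.175)<.03);m[:, :270]=0;m[:,305:]=0
q=P[m];print(len(q),"zmin",np.percentile(q[:,2],[0,2,5]))
E
```

```text
shift [0.1 0.9 8. ] turn [-0.  -0.  -0.3]
time: 14.78
ee_pos: [0.5364, -0.1731, 0.1767]
tcp_rot: [0.8, 0.6, -0.0, -0.0]
wrist_force: [-0.5, 0.1, -0.4]
opening: 0.127
time: 15.28
ee_pos: [0.5364, -0.1731, 0.1767]
tcp_rot: [0.8, 0.6, -0.0, -0.0]
wrist_force: [-0.2, -0.4, -0.6]
opening: 0.127
t15.28 tcp [ 0.5364 -0.1731  0.1767] yaw73.69 z [-0.001  0.001 -1.   ] F [-0.2 -0.4 -0.6] open 11.7 q [-0.45  0.46  1.49  0.    1.2  -1.73]
shift [-0.4 -0.   0.1] turn [-0.  -0.   0.1]
0.0008438807570508796
254 zmin [0.11027702 0.11222201 0.11339089]
```

View pics/s9.png

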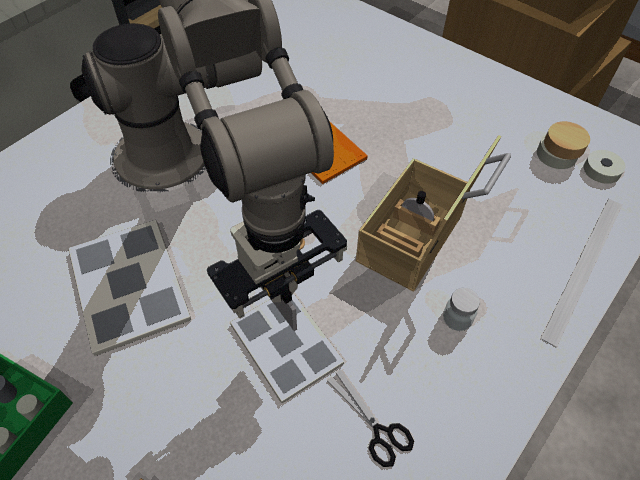

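The picture shows the flap standing at (490,160) and the arch in its slot at (420,207). The square is held over the pad middle at (292,310). The jar (462,308) and scissors (380,430) are where they started; the spool is hidden behind the gripper in this view, but the top view at 14 s had it at its original place. The lower edge is at z 0.112 and the arm is still, so I hand in.

```bash
python3 - <<'E'
from h import *
r.hand_in();st()
E
```

```text
the job is handed in; nothing more can be done
the job is handed in; nothing more can be done
```

The job is handed in, at about 15.3 s of the 61 s. I swung the flap up by its bar to about 97°, where it stays standing. Then I drew the square template straight up out of its slot and am holding it still over the small white pad.

My last checks showed:
- **Square template:** it is gripped at 11.7 mm on its 12 mm grip, and the arm is still. Its lower edge is at z ≈ 0.112, about 10 cm above the pad's 0.012 top. The jaws are square to the pad's long edges within about 0.3° by my measurement.
- **Position over the pad:** the two views put the pad's middle about 4 mm apart, so I used their average. The template should be within 2–3 mm of the middle.
- **Everything else:** the arch template is still in its slot, and the jar and scissors have not moved. The gripper hid the spool in the last picture. It was at its original place in the top view just before the last 8 mm adjustment.
- **After hand-in:** the state could no longer be read, so I could not check it again.

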